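# Bring the specimen under the microscope and light it

### The arm

A 7-joint arm with a two-finger parallel gripper is mounted at the origin on the work surface. World frame = base frame: x ahead of the robot, y to its left, z up, the work surface at z = 0. Lengths are in m, angles in rad, forces in N, time in s.
With the tool pointing down it reaches from about 0.425 to 0.925 m from the base axis. Payload 6.8 kg.
Tool frame: the origin (TCP) lies between the finger pads; the fingertips stand 14 mm ahead of it and the grasp point (between the pads) lies 5 mm behind it; z points along the fingers, y is the line along which they close (so a half turn about z gives the same grasp; the last joint's range is limited). The gripper opens to 85 mm and grips with 20 to 120 N. Pads are 22 mm wide; open, the fingers measure 114 mm over their backs; the gripper's body (76 mm by 85 mm) begins 54 mm behind the grasp point. The pads swing forward as they close: fully open they stand 13 mm farther back than shut.
Start: joints at [-1.239, 0.477, 0.022, 1.555, -0.011, 1.109, -0.083], TCP at [0.287, 0.611, 0.245] pointing down, gripper open.
Joint ranges: [-2.96, 2.96], [-0.34, 2.1], [-1.41, 1.46], [0.24, 2.44], [-1.37, 4.51], [0.17, 1.92], [-2.96, 2.96]. Speed limits (rad/s): [2.39, 2.39, 3.14, 3.14, 3.14, 3.14, 3.14].

### API

Orientations are given as a rotation vector (axis times angle).
In Python, from bench import r, imaging gives the robot as it stands.
- The arm moves only by the tool apply_moves, never from a script. Its argument "moves" is a list of rows, each a list of 2 entries, a list of its own where there are three numbers: the shift along the tool's x, y, z in cm, then the turn about the tool's z in rad. In form: [[[tx, ty, tz], roll], ...]. A call has 1 to 10 rows; each row is the pose to reach, as a shift and turn from the pose commanded when the call began, along the tool's axes at that moment; what a row does not reach only later rows make up. A row lasts 1/12 s, in which the tool goes at most 41.7 mm and 7.16 degrees, less where a joint would pass 70% of its speed; a pose out of reach is approached as far as the arm can. A call with a gripper value outside its range is refused whole. "claw" is the opening, from 0 (shut) to 1 (fully open), set as the call begins (left out, the last holds). The fingers move at their own pace and stop on an object; "grip_force" is the grip in N (left out, the last holds). Time passes only in rows, so rows that repeat a pose let the fingers close. It gives the time, the measured TCP pose, the force and the opening at its end, in the units of the state.
- r.get_obs(): the state, without advancing time (a new reading comes with each control period).
- imaging.grab_frame(name): name is "scene" or "top"; returns a dict with "frame" (384x512x3 uint8, blue, green, red), "intrinsics" (3x3 intrinsics, pixels), "T" (4x4, takes a point from camera to world coordinates). Camera axes: x right, y up, looking along -z (the intrinsics and any distortion apply to the point x, -y, -z); pixel columns grow to the right and rows downward; lengths in m; the calibration is good to about 2 mm. A picture is of the moment at which its call begins. There is no depth.
- r.hand_in(): hands the job in, once; it reports no verdict.
The state is a dict: "clock": time; "joints": joint angles; "qvel": joint speeds; "tau": joint torques, N m; "tcp_pos": TCP position; "orientation": TCP orientation; "contact_force": force on the tool from outside, world axes, zero at the start; "moment": the same for the moment, N m; "grip_width": finger opening in m.
Only numpy, scipy, OpenCV 4.12 (cv2) and the standard library are available. Lean on these libraries where they do the work, as an engineer would, in place of code of your own. Each camera call takes 0.05 s, during which the arm holds its last target. There are 200 camera calls.

### The job

Push the microscope's sprung specimen carrier by its blue push plate all the way in to its back stop, then let it go so that it springs back on its own and the brass stop pin catches it at mid travel, with the dish under the lens. Then push the lamp box's red-tipped toggle lever right over to its other side, to switch the lamp on. This is fingertip work: do not pick anything up, leave the dish in its place on the carrier and the other things on the bench where they are.

Things in the scene. Friction and masses are not known exactly. Their poses are not given: they have to be found in the camera images.
- scope: White stereo microscope, fixed, 380 mm tall. Origin on the bench under its base plate, own z up; own +x is the direction in which the carrier is pushed in. Base plate 20 mm high, x -110 to +220 mm, y -90 to +90 mm. Pillar, head and lens stand over x +55 to +240 mm, y -65 to +65 mm; underside of the lens 150 mm above the bench. Nothing stands above the push plate's path.
- carrier (a joint): Aluminium specimen carrier sliding on the microscope base. Value in m: 0 = out (starts here), 0.065 = fully in at the back stop, 0.035 = caught by the stop pin at mid travel. Its spring gives 4 N at 0, 8 N at 0.065 (a few N more while moving); let go, it returns at about 0.25 m/s. Once in past 0.036 the pin stands behind its red lug and stops it at 0.035; released earlier it returns to 0.
- push_face (a point): Centre of the outer face of the carrier's blue push plate (moves with the carrier). The plate is 70 mm wide (microscope y), 8 mm thick and upright; from 22 to 72 mm above the bench, this point 52 mm above the bench. The face looks along microscope -x; push it towards microscope +x. Clear bench lies in front of it.
- stop_pin (a joint): Sprung brass stop pin, 10 mm across, standing in the base plate beside the carrier, at microscope x +20, y +63 mm. Value in m: 0 = up (top 46 mm above the bench), up to 0.014 = pressed down. The carrier's red lug presses it down in passing; it then rises by itself. Pressing it down would let the carrier go.
- dish_center (a point): Centre of the loose covered glass specimen dish, 60 mm across, 14 mm tall, 50 g, standing on the carrier among four short dark posts; its centre is 37 mm above the bench. It rides with the carrier and stays there.
- lens_axis (a point): Point on the microscope's lens axis, 30 mm above the bench: the dish is straight below the lens when the carrier is caught at mid travel.
- lamp_box: Grey lamp supply, fixed, 160 x 110 x 50 mm (x, y, z). Origin at the centre of its underside on the bench. The toggle lever stands on its top at the centre and swings in the box's own x-z plane.
- lamp_lever (a joint): Toggle lever on the lamp box, value in rad: 0 = off, leaning to the box's -x; 1.0 = on, leaning to the box's +x. It pivots about a line along the box's y, 72 mm above the bench over the box's centre; it stays where it is left (about 1 N at the tip moves it) and has hard stops at both ends. Its black foot is 70 x 50 mm and 25 mm high, its top 75 mm above the bench.
- lamp_lever_tip (a point): Centre of the red ball, 26 mm across, at the lever's end, 60 mm from the pivot: 125 mm above the bench and 29 mm to the box's -x of the box's centre when off, 29 mm to its +x when on. Moves with the lever.
- jar: Bystander, loose: clear glass jar with a white lid, 68 mm across, 95 mm tall. Origin at the centre of its underside.
- reagent: Bystander, loose: amber bottle with black cap, 60 mm across, 130 mm tall. Origin at the centre of its underside.
- forceps: Bystander, loose: steel forceps lying flat, 120 mm long (own x), 8 mm high. Origin at the centre of its underside.
- loupe: Bystander, loose: black loupe, 48 mm across, 32 mm tall. Origin at the centre of its underside.
- pot: Bystander, loose: white ceramic pot, 70 mm across, 90 mm tall. Origin at the centre of its underside.
- specimen_jar: Bystander, loose: green glass jar with steel lid, 72 mm across, 100 mm tall. Origin at the centre of its underside.
Mind the look-alikes: they are no part of the job. Of the things like the lamp_box, leave any that is pink; of the rest the larger one is meant. What is meant by the part that bears dish_center is not orange, and is the smaller of those in its own colour.

How it is judged:
By the outcome, as a careful person would: the job done as asked, in the order asked, and still so for the second after the job is handed in, with the robot touching nothing.
It also fails if it takes over 51 s, if anything falls off the work surface, if the arm or the gripper's body presses on something with over 40 N, if the wrist force passes 120 N, or if a joint passes its speed limit or range.

## Working session

There is one attempt and no reset: what is moved stays moved. The work goes in short steps, Python scripts to look and compute and a tool call to move; the robot and the scene stay as the last step left them, time stands still between calls to the robot, and variables do not carry over. Pictures are saved under pics/ and viewed, on a budget of 10 in all, crops included, one or two more only if the job needs it, and the job is handed in when it is done.

Besides the shell and the picture viewer there is one more tool, called after "Emit:" as name([rows], argument=value, ...), one row to a line, values as JSON. apply_moves: Moves the arm, as the interface text tells. Its arguments: {"type":"object","properties":{"moves":{"type":"array","items":{"type":"array"}},"claw":{"type":"number"},"grip_force":{"type":"number"}},"required":["moves"]}

```bash
mkdir -p pics
python3 - <<'E'
from bench import r, imaging
import cv2, numpy as np, pickle
d={}
for n in ("scene","top"):
    f=imaging.grab_frame(n); d[n]=f
    cv2.imwrite(f"pics/{n}0.png",cv2.resize(f["frame"],(800,600),interpolation=cv2.INTER_CUBIC))
    print(n,f["intrinsics"],f["T"],[k for k in f])
pickle.dump(d,open("f0.pkl","wb"))
o=r.get_obs(); print(o)
E
```

```text
scene [[408.05127904   0.         259.22825628]
 [  0.         408.05127904 190.21733246]
 [  0.           0.           1.        ]] [[ 0.53342151 -0.71869796  0.446021    1.15590158]
 [ 0.84581163  0.45820886 -0.27321662 -0.43316367]
 [-0.00801055  0.52298938  0.85230156  1.25944132]
 [ 0.          0.          0.          1.        ]] ['frame', 'intrinsics', 'T']
top [[435.10459703   0.         253.3739177 ]
 [  0.         435.10459703 190.82783218]
 [  0.           0.           1.        ]] [[ 0.0102244   0.99399523 -0.10894466  0.37708007]
 [-0.99991915  0.00933953 -0.00862935 -0.05930735]
 [-0.00756004  0.10902408  0.99401036  1.43669747]
 [ 0.          0.          0.          1.        ]] ['frame', 'intrinsics', 'T']
{'clock': 0.1, 'joints': array([-1.23910294,  0.47773238,  0.02233511,  1.55627246, -0.01149585,
        1.10928931, -0.083084  ]), 'qvel': array([ 0.00047075, -0.003739  ,  0.00067313, -0.00092035,  0.0007749 ,
       -0.00086127,  0.00030873]), 'tau': array([ 4.85591634e-03, -5.97762287e+01,  1.61379173e+00, -2.81955832e+01,
        1.28332298e-02,  5.05184420e-03, -3.50883158e-05]), 'tcp_pos': array([0.28718539, 0.61034269, 0.24444658]), 'orientation': array([-6.85151613e-01, -3.06573207e+00,  2.44452124e-03]), 'contact_force': array([-1.07255841,  0.69769436, -0.01947067]), 'moment': array([ 0.00400763,  0.01985553, -0.03191148]), 'grip_width': 0.08527935919103216}
```

View pics/scene0.png

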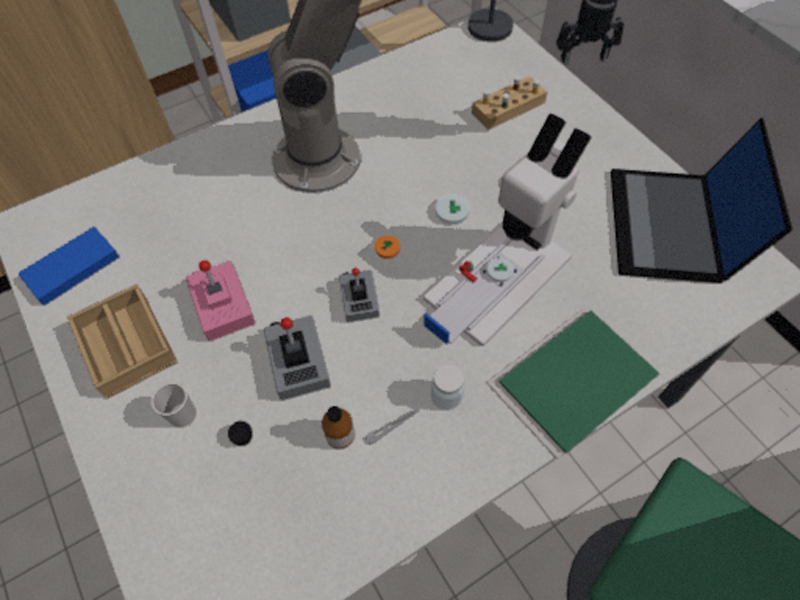

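View pics/top0.png

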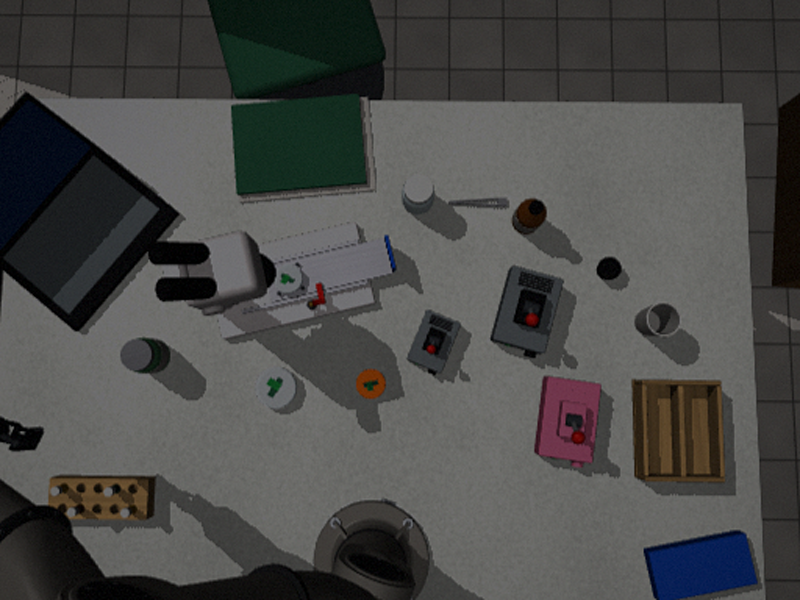

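The top view shows the scope with its blue plate at about (391,253), facing image right. The large grey lamp box is at (527,310) with its red tip at (532,320). The small grey and pink boxes, and the white and orange dishes off the carrier, are look-alikes.

```bash
cat > h.py <<'E'
import numpy as np, cv2
def ray(f,u,v):
    K,T=f["intrinsics"],f["T"]
    d=T[:3,:3]@np.array([(u-K[0,2])/K[0,0],-(v-K[1,2])/K[1,1],-1.]); return T[:3,3],d
def onz(f,u,v,z):
    c,d=ray(f,u,v); return c+d*(z-c[2])/d[2]
def proj(f,P):
    T=f["T"];p=(np.atleast_2d(P)-T[:3,3])@T[:3,:3]; q=np.c_[p[:,0],-p[:,1],-p[:,2]]@f["intrinsics"].T
    return q[:,:2]/q[:,2:]
def tri(a,ua,b,ub):
    A=[];y=[]
    for f,u in((a,ua),(b,ub)):
        c,d=ray(f,*u);d/=np.linalg.norm(d);M=np.eye(3)-np.outer(d,d);A.append(M);y.append(M@c)
    return np.linalg.solve(A[0]+A[1],y[0]+y[1])
E
python3 - <<'E'
from h import *
import pickle
D=pickle.load(open("f0.pkl","rb"));t,s=D["top"],D["scene"]
k=.64
for n,(u,v),z in [("plateA",(386,237),.072),("plateB",(394,271),.072),("baseR1",(358,223),.02),("baseR2",(375,302),.02),("baseL2",(222,338),.02),
 ("box1",(511,266),.05),("box2",(564,275),.05),("box3",(545,356),.05),("box4",(491,344),.05),("tip",(532,320),.125),("orangeDish",(371,384),.01),("smallboxtip",(431,349),.1)]:
    print(n,onz(t,u*k,v*k,z).round(4))
for n,f in D.items():
    h=cv2.cvtColor(f["frame"],cv2.COLOR_BGR2HSV)
    for nm,m in (("blue",cv2.inRange(h,(105,150,40),(130,255,255))),("red",cv2.inRange(h,(0,180,60),(6,255,255))|cv2.inRange(h,(174,180,60),(180,255,255)))):
        N,L,S,C=cv2.connectedComponentsWithStats(m)
        for i in range(1,N):
            if S[i,4]>8: print(n,nm,S[i],C[i].round(1),(C[i]/k).round(0))
print("tip tri",tri(t,(532*k,320*k),s,(287*k,323.5*k)))
E
```

```text
plateA [ 0.652 -0.026  0.072]
plateB [ 0.5821 -0.043   0.072 ]
baseR1 [0.6921 0.0351 0.02  ]
baseR2 [ 0.5239 -0.0033  0.02  ]
baseL2 [0.4453 0.3151 0.02  ]
box1 [ 0.598  -0.2837  0.05  ]
box2 [ 0.5802 -0.3924  0.05  ]
box3 [ 0.4138 -0.3511  0.05  ]
box4 [ 0.4371 -0.2417  0.05  ]
tip [ 0.4809 -0.3112  0.125 ]
orangeDish [0.3531 0.0031 0.01  ]
smallboxtip [ 0.4239 -0.1176  0.1   ]
scene blue [146  33  30  38 747] [161.7  51.3] [253.  80.]
scene blue [ 452   79   50   97 2725] [476.  128.1] [744. 200.]
scene blue [  12  146   64   49 1440] [ 43.4 169.6] [ 68. 265.]
scene blue [272 201  15  18 118] [278.9 209.7] [436. 328.]
scene red [128 167   6   6  32] [130.5 169.5] [204. 265.]
scene red [295 168   9  12  41] [298.7 173.7] [467. 271.]
scene red [226 172   3   4   9] [226.9 173.6] [355. 271.]
scene red [180 204   7   6  34] [182.8 206.6] [286. 323.]
top blue [246 151   7  21  47] [249.2 160.9] [389. 251.]
top blue [ 412  341   73   43 2157] [448.9 362.7] [701. 567.]
top red [201 182   7  13  47] [204.4 188.3] [319. 294.]
top red [337 200   7   8  46] [340.  203.9] [531. 319.]
top red [273 221   5   5  18] [275.3 222.9] [430. 348.]
top red [366 276   8   8  52] [369.5 279.4] [577. 437.]
tip tri [ 0.48248523 -0.30869401  0.12184519]
```

```bash
cat >> h.py <<'E'
from scipy.spatial.transform import Rotation as Ro
def shifts(o,P):
    R=Ro.from_rotvec(o["orientation"]).as_matrix()
    return ((np.atleast_2d(P)-o["tcp_pos"])@R*100).round(2)
E
python3 - <<'E'
from h import *
from bench import r
P=[(.195,.413,.245),(.275,.357,.245),(.345,.289,.245),(.39,.225,.245),(.423,.154,.245),(.443,.078,.245),(.46,0,.245),(.53,-.04,.245),(.633,-.072,.245),(.633,-.072,.056)]
print(shifts(r.get_obs(),P))
E
```

```text
[[-6.000e-02 -2.178e+01 -2.000e-02]
 [-9.680e+00 -2.344e+01 -2.000e-02]
 [-1.891e+01 -2.662e+01 -1.000e-02]
 [-2.571e+01 -3.049e+01 -0.000e+00]
 [-3.172e+01 -3.551e+01  0.000e+00]
 [-3.676e+01 -4.154e+01  1.000e-02]
 [-4.162e+01 -4.787e+01  2.000e-02]
 [-4.966e+01 -4.851e+01  3.000e-02]
 [-6.034e+01 -4.702e+01  3.000e-02]
 [-6.034e+01 -4.699e+01  1.893e+01]]
```

Emit:
apply_moves([
  [[0, -3.6, 0], 0],
  [[0, -7.3, 0], 0],
  [[0, -10.9, 0], 0],
  [[0, -14.5, 0], 0],
  [[0, -18.2, 0], 0],
  [[0, -21.8, 0], 0],
  [[-3.5, -22.4, 0], 0.1],
  [[-7, -23, 0], 0.2],
  [[-9.7, -23.5, 0], 0.3],
  [[-9.7, -23.5, 0], 0.3],
], claw=0)

```text
clock: 0.93
tcp_pos: [0.2793, 0.3528, 0.2453]
orientation: [1.153, 2.92, -0.001]
contact_force: [-0.1, 1.7, 0.8]
grip_width: 0.0001
```

Run:
```python
from h import *
from bench import r
P=[(.345,.289,.245),(.39,.225,.245),(.423,.154,.245),(.443,.078,.245),(.46,0,.245),(.53,-.04,.245),(.633,-.072,.245),(.633,-.072,.056)]
print(shifts(r.get_obs(),P))
```

```text
[[-9.160e+00 -1.700e-01  5.000e-02]
 [-1.682e+01 -1.760e+00  6.000e-02]
 [-2.408e+01 -4.690e+00  7.000e-02]
 [-3.073e+01 -8.870e+00  9.000e-02]
 [-3.731e+01 -1.341e+01  1.000e-01]
 [-4.515e+01 -1.154e+01  1.100e-01]
 [-5.486e+01 -6.840e+00  1.300e-01]
 [-5.482e+01 -6.840e+00  1.903e+01]]
```

Emit:
apply_moves([
  [[-3.3, 0, 0], 0.1],
  [[-6.6, -0.1, 0], 0.2],
  [[-10, -0.3, 0], 0.3],
  [[-13.4, -1, 0], 0.4],
  [[-16.8, -1.8, 0], 0.5],
  [[-20.4, -3.2, 0], 0.59],
  [[-24.1, -4.7, 0], 0.59],
  [[-27.4, -6.8, 0], 0.59],
  [[-30.7, -8.9, 0], 0.59],
  [[-30.7, -8.9, 0], 0.59],
])

```text
clock: 1.77
tcp_pos: [0.4429, 0.0769, 0.2453]
orientation: [1.949, 2.462, -0.002]
contact_force: [-1.0, 0.1, 0.0]
grip_width: -0.0003
```

Run:
```python
from h import *
from bench import r
P=[(.46,0,.245),(.53,-.04,.245),(.633,-.072,.245),(.633,-.072,.056)]
o=r.get_obs();R=Ro.from_rotvec(o["orientation"]).as_matrix()
print(shifts(o,P),np.degrees(np.arctan2(R[1,0],R[0,0])),R[:,2],o["tcp_pos"],o["joints"])
```

```text
[[ -7.88  -0.1    0.05]
 [-13.38   5.79   0.06]
 [-18.85  15.08   0.07]
 [-18.81  15.08  18.97]] 103.27080417005392 [ 4.14096489e-04 -2.14737268e-03 -9.99997609e-01] [0.4429255  0.07689243 0.2453464 ] [-0.73359946  0.09371952  0.45485799  2.09387433 -0.0474105   0.96420368
 -0.02180686]
```

Emit:
apply_moves([
  [[-4, 0, 0], 0],
  [[-7.9, 0, 0], 0],
  [[-10.6, 2.9, 0], 0],
  [[-13.4, 5.8, 0], 0],
  [[-15.2, 8.9, 0], 0],
  [[-17, 12, 0], 0],
  [[-18.9, 15.1, 0], 0],
  [[-18.9, 15.1, 3.5], 0],
  [[-18.9, 15.1, 7], 0],
  [[-18.9, 15.1, 8], 0],
])

```text
clock: 2.6
tcp_pos: [0.6308, -0.0622, 0.1596]
orientation: [-1.933, -2.468, 0.008]
contact_force: [-0.4, 0.3, -1.7]
grip_width: -0.0003
```

Run:
```python
from h import *
from bench import r,imaging
import pickle
o=r.get_obs();print(o["tcp_pos"])
D={n:imaging.grab_frame(n) for n in("scene","top")};pickle.dump(D,open("f1.pkl","wb"))
a=D["top"]["frame"][120:230,130:290];b=D["scene"]["frame"][130:240,230:390]
cv2.imwrite("pics/a1.png",np.vstack([cv2.resize(x,None,fx=2.7*1.0,fy=2.7,interpolation=cv2.INTER_CUBIC) for x in(a,b)]))
```

```text
[ 0.63082988 -0.06217817  0.15964385]
```

View pics/a1.png

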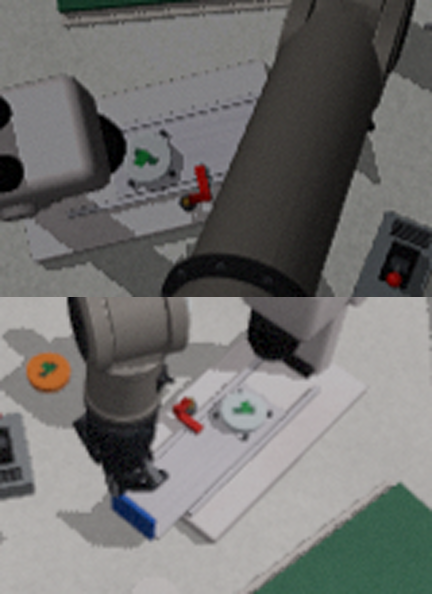

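The view shows the gripper above and in front of the blue plate, at (135,515) in the lower crop. The carrier is at rest, with the lug short of the pin. I'll check the plate position against both views numerically.

Run:
```python
from h import *
from bench import r
import pickle
from scipy.optimize import least_squares
D=pickle.load(open("f0.pkl","rb"))
def cor(p):
    x=np.array([np.cos(p[2]),np.sin(p[2])]);y=np.array([-x[1],x[0]]);c=np.array(p[:2])
    return np.array([[*(c+x*a+y*b),z] for a in(0,.008) for b in(-.035,.035) for z in(.022,.072)])
B={}
for n in D:
    h=cv2.cvtColor(D[n]["frame"],cv2.COLOR_BGR2HSV)
    m=cv2.inRange(h,(105,110,25),(130,255,255));N,L,S,C=cv2.connectedComponentsWithStats(m)
    i=min(range(1,N),key=lambda i:np.hypot(*(C[i]-proj(D[n],[.617,-.034,.05])[0])));B[n]=(L==i);print(n,S[i],C[i])
def res(p):
    e=[]
    for n in D:
        hull=cv2.convexHull(proj(D[n],cor(p)).astype(np.float32))[:,0]
        M=cv2.moments(hull);c=[M["m10"]/M["m00"],M["m01"]/M["m00"]]
        v,u=np.nonzero(B[n]);e+=list(np.array(c)-[u.mean(),v.mean()])+list((np.r_[hull.min(0),hull.max(0)]-[u.min()-.5,v.min()-.5,u.max()+.5,v.max()+.5])*.5)
    return e
s=least_squares(res,[.617,-.034,np.radians(103.5)],diff_step=1e-3);print(s.x,np.degrees(s.x[2]),np.round(s.fun,1))
x=np.array([np.cos(s.x[2]),np.sin(s.x[2])])
o=r.get_obs();t=s.x[:2]-.041*x;print(t,o["tcp_pos"],shifts(o,[(*t,.056)]))
```

```text
scene [272 201  15  18 127] [278.92913386 209.7480315 ]
top [246 151   7  22  61] [249.18032787 161.04918033]
[ 0.62505283 -0.03530263  1.81270992] 103.8606279175067 [-0.2  0.5 -0.6 -0.4  0.5  1.1 -0.4  0.5 -0.3 -0.5  0.   0.5]
[ 0.63487482 -0.07510876] [ 0.63155072 -0.06239299  0.16264603] [[-1.33  0.08 10.66]]
```

Emit:
apply_moves([
  [[-0.7, 0, 0], 0],
  [[-1.3, 0, 0], 0],
  [[-1.3, 0, 0], 0],
  [[-1.3, 0, 0], 0],
])

```text
clock: 3.03
tcp_pos: [0.6376, -0.0771, 0.1672]
orientation: [1.938, 2.469, 0.003]
contact_force: [-0.9, -0.2, -0.1]
grip_width: 0.0001
```

Run:
```python
from h import *
from bench import r
o=r.get_obs();R=Ro.from_rotvec(o["orientation"]).as_matrix();print(o["tcp_pos"],R[:,0],R[:,2],shifts(o,[(.6349,-.0751,.056)]),o["joints"],o["qvel"])
```

```text
[ 0.63755173 -0.07705526  0.16720422] [-2.37315267e-01  9.71432320e-01 -8.43630463e-04] [ 3.03623306e-03 -1.26701682e-04 -9.99995383e-01] [[ 0.26 -0.24 11.12]] [-0.3396984   0.54404269  0.50773761  1.73885148 -0.31763153  0.93797668
  0.53547077] [-0.00998312  0.00529266 -0.01553042  0.00854064 -0.00507601 -0.00316559
 -0.00272385]
```

Emit:
apply_moves([
  [[0, -0.1, 3], 0],
  [[0, -0.2, 6], 0],
  [[0, -0.2, 9], 0],
  [[0, -0.2, 11.1], 0],
  [[0, -0.2, 11.1], 0],
  [[0, -0.2, 11.1], 0],
])

```text
clock: 3.53
tcp_pos: [0.6346, -0.0764, 0.0544]
orientation: [-1.938, -2.472, 0.001]
contact_force: [0.7, -0.7, 0.4]
grip_width: -0.0002
```

Run:
```python
from h import *
from bench import r
o=r.get_obs();x=np.array([np.cos(1.8127),np.sin(1.8127)])
F=np.array([.62505,-.0353]);print(o["tcp_pos"],o["contact_force"],"face at",(F-o["tcp_pos"][:2])@x)
print(shifts(o,[(*(F+d*x),.056) for d in(-.011,.054)]))
```

```text
[ 0.63456108 -0.07635324  0.05441365] [ 0.74879914 -0.70800601  0.43158697] face at 0.04213631079504667
[[ 3.11  0.06 -0.16]
 [ 9.61  0.05 -0.16]]
```

Approach contact in small steps, then push.

Emit:
apply_moves([
  [[1.2, 0, 0], 0],
  [[2.2, 0, 0], 0],
  [[2.8, 0, 0], 0],
  [[3.4, 0, 0], 0],
  [[4, 0, 0], 0],
  [[4.6, 0, 0], 0],
  [[5.2, 0, 0], 0],
  [[5.8, 0, 0], 0],
  [[6.4, 0, 0], 0],
  [[6.4, 0, 0], 0],
])

```text
clock: 4.37
tcp_pos: [0.6208, -0.015, 0.0557]
orientation: [1.936, 2.469, 0.001]
contact_force: [2.1, -4.2, 3.3]
grip_width: -0.0
```

Emit:
apply_moves([
  [[0.6, 0, 0], 0],
  [[1.2, 0, 0], 0],
  [[1.8, 0, 0], 0],
  [[2.3, 0, 0], 0],
  [[2.7, 0, 0], 0],
  [[2.7, 0, 0], 0],
  [[2.7, 0, 0], 0],
])

```text
clock: 4.95
tcp_pos: [0.6145, 0.0102, 0.0557]
orientation: [1.937, 2.468, 0.001]
contact_force: [2.7, -7.4, 3.0]
grip_width: -0.0001
```

Emit:
apply_moves([
  [[0.3, 0, 0], 0],
  [[0.6, 0, 0], 0],
  [[0.6, 0, 0], 0],
  [[0.6, 0, 0], 0],
])

```text
clock: 5.28
tcp_pos: [0.6131, 0.0157, 0.0557]
orientation: [1.937, 2.467, 0.001]
contact_force: [3.3, -6.7, 3.7]
grip_width: -0.0002
```

Emit:
apply_moves([
  [[0.2, 0, 0], 0],
  [[0.3, 0, 0], 0],
  [[0.3, 0, 0], 0],
])

```text
clock: 5.53
tcp_pos: [0.6128, 0.0169, 0.0557]
orientation: [1.938, 2.465, -0.0]
contact_force: [3.9, -9.3, 2.1]
grip_width: 0.0001
```

Emit:
apply_moves([
  [[0.2, 0, 0], 0],
  [[0.4, 0, 0], 0],
  [[0.4, 0, 0], 0],
  [[0.4, 0, 0], 0],
])

```text
clock: 5.87
tcp_pos: [0.6127, 0.017, 0.0559]
orientation: [1.938, 2.459, -0.003]
contact_force: [6.6, -17.6, -1.0]
grip_width: 0.0002
```

It is on the back stop: no more motion, and force up from 8 N to 19 N. Release by a fast retreat.

Emit:
apply_moves([
  [[-4.1, 0, 0], 0],
  [[-8.2, 0, 0], 0],
  [[-11.5, 0, 0], 0],
  [[-12, 0, 0], 0],
  [[-12, 0, 0], 0],
  [[-12, 0, 0], 0],
  [[-12, 0, -3.5], 0],
  [[-12, 0, -7], 0],
  [[-12, 0, -10.5], 0],
  [[-12, 0, -10.5], 0],
])

```text
clock: 6.7
tcp_pos: [0.6424, -0.0897, 0.1662]
orientation: [1.93, 2.47, 0.011]
contact_force: [1.5, -0.9, 1.1]
grip_width: -0.0002
```

Run:
```python
from h import *
from bench import r
import pickle
D=pickle.load(open("f0.pkl","rb"));t=D["top"]
K=[(511,266),(564,275),(545,356),(491,344)]
c=np.mean([onz(t,u*.64,v*.64,.05) for u,v in K],0)[:2]
a=np.radians(-14.5);x=np.array([np.cos(a),np.sin(a)]);y=np.array([-x[1],x[0]])
tip=onz(t,340,203.9,.125)[:2];print(c,(tip-c)@x,(tip-c)@y)
o=r.get_obs();R=Ro.from_rotvec(o["orientation"]).as_matrix();print(o["tcp_pos"],o["contact_force"],R[:,:2])
P=[(.56,-.18,.2),(.47,-.24,.23),(*(c-.08*x),.23),(*(c-.08*x),.129)];print(P,shifts(o,P))
```

```text
[ 0.50726952 -0.31722682] -0.02476890447483945 0.001278701054667083
[ 0.64238857 -0.08972287  0.16619636] [ 1.47890044 -0.93808473  1.11734154] [[-0.24184199  0.97026111]
 [ 0.97031471  0.24184289]
 [-0.00134777  0.01026564]]
[(0.56, -0.18, 0.2), (0.47, -0.24, 0.23), (np.float64(0.42981771252324336), np.float64(-0.29719642253049744), 0.23), (np.float64(0.42981771252324336), np.float64(-0.29719642253049744), 0.129)] [[ -6.77 -10.14  -3.48]
 [-10.42 -20.3   -6.58]
 [-15.   -25.58  -6.62]
 [-14.99 -25.68   3.48]]
```

Emit:
apply_moves([
  [[-2, -3, -1.5], 0],
  [[-4, -6, -3], 0.05],
  [[-6, -9, -4.5], 0.1],
  [[-7.5, -12, -6], 0.18],
  [[-8.7, -15, -6.5], 0.26],
  [[-10, -18, -6.5], 0.34],
  [[-11.5, -21, -6.5], 0.42],
  [[-13.2, -23.5, -6.5], 0.49],
  [[-15, -25.6, -6.5], 0.49],
  [[-15, -25.6, -6.5], 0.49],
])

```text
clock: 7.53
tcp_pos: [0.4225, -0.3009, 0.2245]
orientation: [-2.484, -1.923, 0.0]
contact_force: [-1.4, 0.1, -0.1]
grip_width: 0.0004
```

Run:
```python
from h import *
from bench import r,imaging
import pickle
D={n:imaging.grab_frame(n) for n in("scene","top")};pickle.dump(D,open("f2.pkl","wb"))
a=D["top"]["frame"][110:250,130:380];b=D["scene"]["frame"][130:270,150:400]
cv2.imwrite("pics/a2.png",np.vstack([cv2.resize(x,None,fx=2.1,fy=2.1,interpolation=cv2.INTER_CUBIC) for x in(a,b)]))
o=r.get_obs();R=Ro.from_rotvec(o["orientation"]).as_matrix();c=np.array([ 0.50727,-0.31723]);a=np.radians(-14.5);x=np.array([np.cos(a),np.sin(a)])
print(o["tcp_pos"],R,shifts(o,[(*(c+d*x),.13) for d in(-.08,-.0565,.0,.005)]))
```

```text
[ 0.42602172 -0.29732354  0.2241629 ] [[ 2.45471506e-01  9.69403713e-01  4.25175306e-04]
 [ 9.69402631e-01 -2.45471868e-01  1.44934573e-03]
 [ 1.50936971e-03  5.63929803e-05 -9.99998859e-01]] [[0.09 0.36 9.42]
 [0.08 2.71 9.42]
 [0.05 8.36 9.42]
 [0.05 8.86 9.42]]
```

View pics/a2.png

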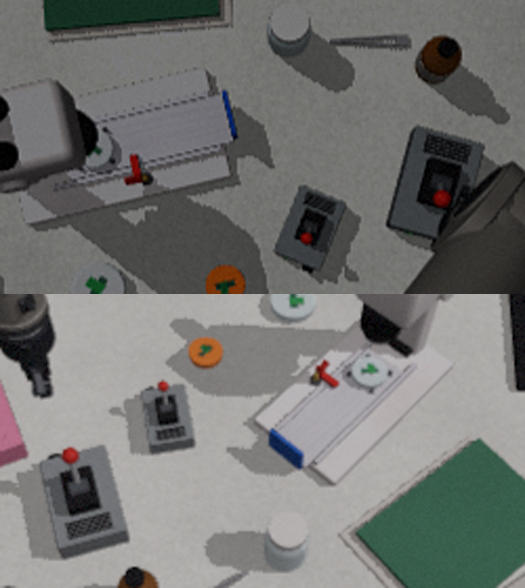

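The carrier is caught: the lug is now on the inner side of the brass pin at (140,172) in the top crop, and the dish is in place at the lens. The lever is still off. Descend behind the ball.

Emit:
apply_moves([
  [[0.1, 0, 3.5], 0],
  [[0.1, 0, 7], 0],
  [[0.1, 0, 9.5], 0],
  [[0.1, 0, 9.5], 0],
  [[0.1, 1, 9.5], 0],
  [[0.1, 2, 9.5], 0],
  [[0.1, 2.7, 9.5], 0],
  [[0.1, 3.4, 9.5], 0],
  [[0.1, 3.4, 9.5], 0],
])

```text
clock: 8.38
tcp_pos: [0.4611, -0.3066, 0.1308]
orientation: [2.478, 1.929, 0.002]
contact_force: [-1.1, 0.3, 0.8]
grip_width: -0.0002
```

Emit:
apply_moves([
  [[0, 0.6, 0], 0],
  [[0, 1.2, 0], 0],
  [[0, 1.8, 0], 0],
  [[0, 2.4, 0], 0],
  [[0, 3, 0], 0],
  [[0, 3.6, 0], 0],
  [[0, 4.2, 0], 0],
  [[0, 4.2, 0], 0],
])

```text
clock: 9.05
tcp_pos: [0.5013, -0.3167, 0.1292]
orientation: [2.478, 1.929, 0.001]
contact_force: [0.0, -1.0, -0.1]
grip_width: -0.0002
```

Emit:
apply_moves([
  [[0, 0.3, 0], 0],
  [[0, 0.5, 0], 0],
  [[0, 0.5, 0], 0],
])

```text
clock: 9.3
tcp_pos: [0.5046, -0.3177, 0.1291]
orientation: [-2.48, -1.928, 0.0]
contact_force: [-0.4, 0.2, 0.1]
grip_width: -0.0002
```

Emit:
apply_moves([
  [[0, 0.3, 0], 0],
  [[0, 0.5, 0], 0],
  [[0, 0.5, 0], 0],
  [[0, 0.5, 0], 0],
])

```text
clock: 9.63
tcp_pos: [0.5097, -0.319, 0.1294]
orientation: [2.48, 1.928, 0.0]
contact_force: [-0.6, 0.5, 0.1]
grip_width: 0.0
```

Run:
```python
from h import *
from bench import r,imaging
D=imaging.grab_frame("scene")
b=D["frame"][130:270,130:290]
cv2.imwrite("pics/a3.png",cv2.resize(b,None,fx=4,fy=4,interpolation=cv2.INTER_CUBIC))
print(r.get_obs()["tcp_pos"],r.get_obs()["contact_force"])
for s in(-.029,.029): print(((proj(D,[.50727+s*.968,-.31723-s*.25,.125])[0]-[130,130])*4).round())
```

```text
[ 0.50963266 -0.31907814  0.12941768] [-1.47933361 -0.1895765   0.04919705]
[206. 304.]
[222. 366.]
```

View pics/a3.png

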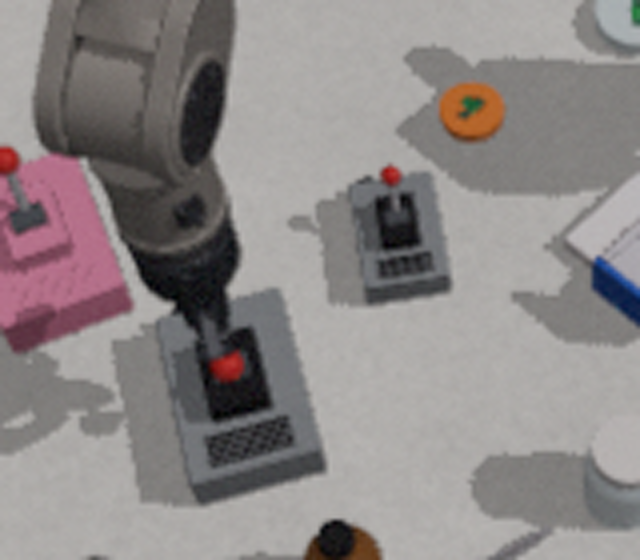

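The ball is at (228,367), against a prediction of (222,366) for on. Press on to the hard stop to be sure.

Emit:
apply_moves([
  [[0, 0.2, 0], 0],
  [[0, 0.4, 0], 0],
  [[0, 0.4, 0], 0],
])

```text
clock: 9.93
tcp_pos: [0.5129, -0.3199, 0.1291]
orientation: [-2.479, -1.928, 0.001]
contact_force: [-1.3, 0.4, 0.0]
grip_width: 0.0004
```

Emit:
apply_moves([
  [[0, 0.2, 0], 0],
  [[0, 0.4, 0], 0],
  [[0, 0.4, 0], 0],
])

```text
clock: 10.18
tcp_pos: [0.5136, -0.3201, 0.1288]
orientation: [-2.476, -1.923, 0.004]
contact_force: [-12.4, 4.1, 8.6]
grip_width: 0.0003
```

The hard stop is reached: force is up to about 15 N. Back off, then up and clear.

Emit:
apply_moves([
  [[0, -1, 0], 0],
  [[0, -3, 0], 0],
  [[0, -5, 0], 0],
  [[0, -7, 0], 0],
  [[0, -7, -3], 0],
  [[0, -7, -6], 0],
  [[0, -8, -9], 0],
  [[0, -9, -10], 0],
  [[0, -9, -10], 0],
])

```text
clock: 10.93
tcp_pos: [0.4301, -0.3, 0.2322]
orientation: [2.478, 1.924, 0.006]
contact_force: [-0.3, -0.3, -0.0]
grip_width: 0.0001
```

Run:
```python
from h import *
from bench import r,imaging
D={n:imaging.grab_frame(n) for n in("scene","top")}
a=D["top"]["frame"][110:250,130:380];b=D["scene"]["frame"][130:270,150:400]
cv2.imwrite("pics/a4.png",np.vstack([cv2.resize(x,None,fx=2.1,fy=2.1,interpolation=cv2.INTER_CUBIC) for x in(a,b)]))
for n,o in(("top",(130,110)),("scene",(150,130))):
  for s in(-.029,.029): print(n,((proj(D[n],[.50727+s*.968,-.31723-s*.25,.125])[0]-o)*2.1).round())
print(r.get_obs()["tcp_pos"],r.get_obs()["contact_force"])
```

```text
top [441. 200.]
top [451. 162.]
scene [ 66. 160.]
scene [ 75. 192.]
[ 0.43047505 -0.29864916  0.22961496] [ 0.02978748  0.32946559 -0.79903119]
```

View pics/a4.png

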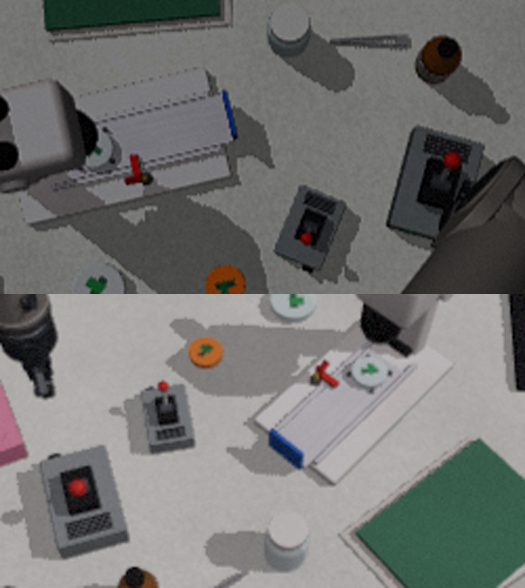

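The lever's ball is at (452,160) in the top crop, against (451,162) predicted for on. The carrier is still caught, and nothing else has moved.

```bash
python3 -c "
from bench import r
print(r.hand_in())"
```

```text
the job is handed in; nothing more can be done
None
```

The job is done and handed in at about 11 s on the robot clock, with the arm clear of everything.

- **Carrier:** I pushed the blue plate in with closed fingertips until it stopped moving and the force rose from about 8 N to 19 N, which is the back stop. I then pulled away fast. The pictures show the red lug held on the inner side of the brass pin, with the dish still among its posts at the lens.
- **Lamp lever:** I pushed the large grey box's lever over to its hard stop, where the force reached about 15 N. In the last top picture the red ball sits within about 2 crop pixels (under 1 camera pixel) of the predicted "on" position.
- **Other objects:** In the last pictures the bystanders and look-alikes in view had not moved, and the contact force was about zero. The pot, the loupe, the specimen jar and most of the pink box lay outside those crops, but the arm did not go near them.

None of the last checks failed or disagreed. I viewed 6 of the 10 pictures allowed.

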